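# Hold the shielded test box's sprung lid at its index arm

## Robot

A 7-joint arm with a two-finger parallel gripper is mounted at the origin on the work surface. World frame = base frame: x ahead of the robot, y to its left, z up, the work surface at z = 0. Lengths are in m, angles in rad, forces in N, time in s.
With the tool pointing down it reaches from about 0.4 to 0.875 m from the base axis. Payload 19.3 kg.
Tool frame: the origin (TCP) lies on the centre line of the jaws, within the pads' length; the fingertips stand 14 mm ahead of it and the grasp point (between the pads) lies 5 mm behind it; x points along the fingers, y is the direction in which the jaws open and shut, and the axes are right-handed (so a half turn about x gives the same grasp; the last joint's range is limited). The gripper opens to 85 mm and grips with 20 to 120 N. Pads are 22 mm wide; open, the fingers measure 114 mm over their backs; the gripper's body (76 mm by 85 mm) begins 54 mm behind the grasp point. The pads swing forward as they close: fully open they stand 13 mm farther back than shut.
Start: joints at [1.15, 0.521, -0.036, 1.599, 0.021, 1.021, -0.113], TCP at [0.215, -0.587, 0.245] pointing down, gripper open.
Joint ranges: [-2.91, 2.91], [-0.3, 2.13], [-1.5, 1.42], [0.17, 2.43], [-1.26, 4.41], [0.16, 1.93], [-2.52, 2.52]. Speed limits (rad/s): [1.89, 1.89, 2.39, 2.39, 3.01, 3.01, 3.01].

## Interface

Orientations are given as [roll, pitch, yaw] about the fixed x, y, z axes, in that order (R = Rz(yaw) Ry(pitch) Rx(roll)).
In Python, from workcell import monitor, optics, bot gives the robot as it stands.
- The arm moves only by the tool arm_command, never from a script. Its arguments are lists of equal length, an entry for each row: "delta_pos": the shift along the tool's x, y, z as a fraction of full scale, a list of three; "rotation": the turn, a rotation vector about the tool's x, y, z as a fraction of full scale, a list of three. In form: {"delta_pos": [[dx, dy, dz], ...], "rotation": [[wx, wy, wz], ...]}. A call has 1 to 10 rows; each row shifts and turns the pose as measured when the row begins, along the tool's axes as they then stand; what a row does not reach is not made up. Full scale, the value 1, is 30 mm for a shift and 6 degrees for a turn. A row lasts 1/10 s, in which the tool goes at most 50 mm and 8.59 degrees, less where a joint would pass 70% of its speed; a pose out of reach is approached as far as the arm can. A call with a number of a shift or a turn outside -1 to 1 is refused whole. A call with a gripper value outside its range is refused whole. "gripper" is the closure, from -1 (fully open) to 1 (shut), so that 0 is half open, set as the call begins (left out, the last holds). The fingers move at their own pace and stop on an object; "grip_force" is the grip in N (left out, the last holds). Time passes only in rows, so rows that do not move let the fingers close. It gives the time, the measured TCP pose, the force and the opening at its end, in the units of the state.
- monitor.observe(): the state, without advancing time (a new reading comes with each control period).
- optics.grab_frame(name): name is "scene" or "top" or "wrist"; returns the picture (420x560x3 uint8, red, green, blue); there is no depth.
- optics.camera_params(name): a dict with "fx", "fy", "cx", "cy" (pixels), "origin" and "rotation" of the camera in the world. Camera axes: x right, y down, z forward; pixel columns grow to the right and rows downward; lengths in m; the calibration is good to about 2 mm. A picture is of the moment at which its call begins: read the wrist's pose just before it. camera_params takes no time and is no camera call; for the wrist camera it gives the pose at the moment of the call.
- bot.job_done(): hands the job in, once; it reports no verdict.
The state is a dict: "clock": time; "qpos": joint angles; "qd": joint speeds; "joint_efforts": joint torques, N m; "position": TCP position; "tool_rot": TCP orientation; "force": force on the tool from outside, world axes, zero at the start; "moment": the same for the moment, N m; "grip_width": finger opening in m.
Only numpy, scipy, OpenCV 4.12 (cv2) and the standard library are available. Lean on these libraries where they do the work, as an engineer would, in place of code of your own. Each camera call takes 0.05 s, during which the arm holds its last target. There are 200 camera calls.

## Task

The step attenuator lying on the lid of the shielded test box is in the way: set it down flat and right way up in the empty black tray, while the lid stays shut. Then lift the box's sprung lid until it is in line with the index arm at the box's side, so that the board inside can be inspected, and finish while still holding it there steadily, since it springs shut if let go. Leave the index arm as it is set and everything else on the bench where it is.

Things in the scene. Friction and masses are not known exactly. Their poses are not given: they have to be found in the camera images.
- box: shielded test box, a fixed open-topped aluminium box 230 (x) x 240 (y) x 90 mm high; origin at the centre of its underside, z up; its own +x points from the handle side to the hinge side (away from the robot, turned by up to 0.15 rad)
- hinge (a point): point on the hinge axis of both the lid and the index arm, mid-width; fixed in the box's frame at x +115, y 0, z +94 mm; axes are those of the box; the hinge axis is its y
- lid (a joint): angle of the lid, rad: 0 shut (lid level), grows as the edge nearest the robot rises, at most 1.3. A spring and the lid's 0.4 kg push it shut: with the handle it takes about 5 N to start and 8 N at 0.8 rad; it shuts when let go. The lid is an aluminium plate 232 x 240 x 8 mm with its mid-thickness on the hinge axis; its top is 98 mm above the bench when shut
- lid_handle (a point): middle of the lid's handle, a round dark steel bar 12 mm thick along the box's y, 120 mm long between two posts 12 mm thick, its centre line 35 mm above the lid's top face, 27 mm in from the lid's near edge. Turns with the lid (x axis along the lid towards the hinge, z normal to the lid); with the lid at angle 0 it lies 205 mm from the hinge axis in -x and 39 mm above it
- index_arm (a joint): angle of the index arm, rad, measured like the lid's (0 level, grows as its near end rises). It is set before the start between 0.45 and 0.8 and stays by friction. Lid and arm are in line when both angles are equal. The arm is a flat dark steel strip 175 mm long, 16 mm high, 6 mm thick that turns on the hinge axis just outside the box's +y side (strip at y +133 to +139 mm), with a black round clamp knob 22 mm wide on the pivot
- index_tip (a point): near (free) end of the index arm, 170 mm from the hinge axis, 136 mm to the box's +y side; up to 216 mm above the bench, so carry things over it well clear
- attenuator: step attenuator, a grey metal box 44 (x) x 90 (y) x 30 mm high, with a brass connector of 14 mm diameter on each y end (122 mm over all) and a round black knob 22 mm wide, 10 mm high on its top at y +20 mm; 0.2 to 0.4 kg; origin at the centre of its underside. It starts lying upright on the shut lid, behind the handle, its y within 0.4 rad of the box's y
- tray: the empty, shallow black plastic tray, fixed, 200 (x) x 150 (y) mm outside, 18 mm high, walls and floor 4 mm thick; origin at the centre of its underside. It stands to the left or the right of the box, the circuit board on the other side
- board: green circuit board 160 x 110 mm on 11 mm brass standoffs, up to 26 mm high; a bystander, to be left alone; origin on its underside or at its middle
- screwdriver: screwdriver about 190 mm long lying in front of the box; a bystander, to be left alone; origin on its underside or at its middle
- adapter: coaxial adapter, 20 mm steel cube with a brass barrel on two sides, 70 mm long; a bystander, to be left alone; origin on its underside or at its middle
- jar: small jar, 48 mm across, 60 mm high; a bystander, to be left alone; origin on its underside or at its middle
- reel: grey reel standing on its flange, 60 mm across, 46 mm high; a bystander, to be left alone; origin on its underside or at its middle
- mouse: black computer mouse 100 x 58 x 30 mm; a bystander, to be left alone; origin on its underside or at its middle
There are look-alikes about, which are no part of the job. Of the things shaped like the attenuator, the grey one is meant.

How it is judged:
By the outcome, as a careful person would: the job done as asked, in the order asked, and still so for the second after the job is handed in, while the arm keeps its last pose, push and grip.
It also fails if it takes over 64 s, if anything falls off the work surface, if the arm or the gripper's body presses on something with over 40 N, if the wrist force passes 120 N, or if a joint passes its speed limit or range.

## Working session

There is one attempt and no reset: what is moved stays moved. The work goes in short steps, Python scripts to look and compute and a tool call to move; the robot and the scene stay as the last step left them, time stands still between calls to the robot, and variables do not carry over. Pictures are saved under pics/ and viewed, about 8 in all and at most 12, crops included, and the job is handed in when it is done.

Besides the shell and the picture viewer there is one more tool, called after "Emit:" as name(argument=value, ...) on one line, values as JSON. arm_command: Moves the arm, as the interface text tells. Its arguments: {"type":"object","properties":{"delta_pos":{"type":"array","items":{"type":"array","items":{"type":"number"}}},"rotation":{"type":"array","items":{"type":"array","items":{"type":"number"}}},"gripper":{"type":"number"},"grip_force":{"type":"number"}},"required":["delta_pos","rotation"]}

```bash
mkdir -p pics
python3 - <<'E'
from workcell import monitor, optics
import cv2
s=monitor.observe()
print(s)
for n in ("scene","top"):
    im=optics.grab_frame(n); cv2.imwrite(f"pics/{n}0.png",im[:,:,::-1]); print(n,optics.camera_params(n))
E
```

```text
{'clock': 0.0, 'qpos': array([ 1.14982054,  0.52203229, -0.03632683,  1.59999711,  0.02120941,
        1.02110605, -0.11278601]), 'qd': array([ 0.00047822, -0.00109522,  0.00082799, -0.00015162,  0.00046024,
       -0.00051415,  0.00028034]), 'joint_efforts': array([ 2.72158803e-03, -9.27104616e+01,  1.98104471e+00, -3.69933522e+01,
        1.79612834e-02,  8.18891072e-03,  2.96184658e-05]), 'position': array([ 0.21461942, -0.58665249,  0.24471825]), 'tool_rot': array([-1.49200762,  1.56963883,  2.00036906]), 'force': array([-0.45373313, -0.34524971, -0.44629906]), 'moment': array([-0.02960404,  0.00100476, -0.02747511]), 'grip_width': 0.08545873348741916}
scene {'fx': 464.0192851921548, 'fy': 464.0192851921548, 'cx': 279.98179510792363, 'cy': 203.29759234764728, 'origin': array([1.33817373, 0.55827042, 0.96867297]), 'rotation': array([-2.30971652, -0.01412184,  2.1036025 ])}
top {'fx': 469.1625787348489, 'fy': 469.1625787348489, 'cx': 285.39191121640533, 'cy': 201.0078163030955, 'origin': array([0.35180833, 0.09282279, 1.27408704]), 'rotation': array([-2.99833124, -0.00615754, -1.57071507])}
```

View pics/top0.png

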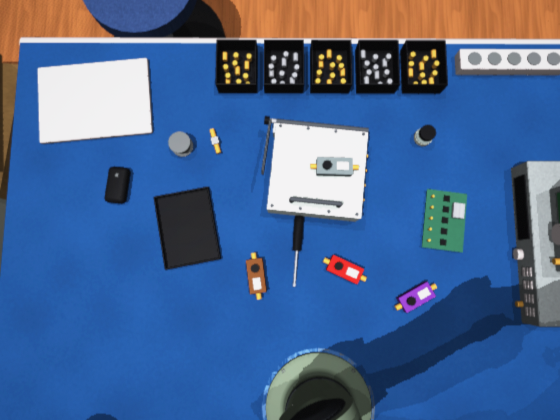

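View pics/scene0.png

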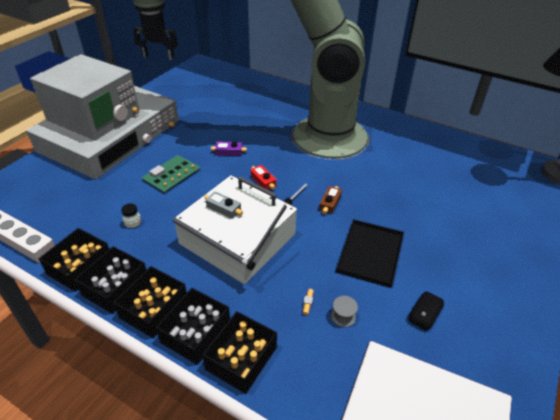

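The top view shows the lid at about (267-368, 121-219), the grey attenuator at (334,166), the index arm at (266,150), the tray at (188,228) and the board on the right. I'll zoom in to get accurate points.

```bash
cat > h.py <<'E'
import numpy as np, cv2
from scipy.spatial.transform import Rotation as R
from workcell import monitor, optics
def cam(n):
    p=optics.camera_params(n); r=np.array(p["rotation"])
    M=R.from_euler('xyz',r).as_matrix() if r.size==3 else r
    return p,M
def proj(n,P,c=None):
    p,M=c or cam(n); q=(np.atleast_2d(P)-p["origin"])@M
    return np.c_[p["fx"]*q[:,0]/q[:,2]+p["cx"],p["fy"]*q[:,1]/q[:,2]+p["cy"]]
def back(n,uv,z,c=None):
    p,M=c or cam(n); uv=np.atleast_2d(uv)
    d=np.c_[(uv[:,0]-p["cx"])/p["fx"],(uv[:,1]-p["cy"])/p["fy"],np.ones(len(uv))]@M.T
    return p["origin"]+d*((z-p["origin"][2])/d[:,2])[:,None]
E
python3 - <<'E'
from h import *
im=cv2.imread("pics/top0.png")
cv2.imwrite("pics/c1.png",cv2.resize(im[110:280,150:380],None,fx=3.4,fy=3.4,interpolation=cv2.INTER_CUBIC))
im=cv2.imread("pics/scene0.png")
cv2.imwrite("pics/c2.png",cv2.resize(im[165:285,170:310],None,fx=5,fy=5,interpolation=cv2.INTER_CUBIC))
print(proj("top",[0.3,-0.3,0]),back("top",[[267,211],[273,121],[368,129],[363,219]],0.098).round(3))
E
```

```text
[[429.19055491 288.24896954]] [[ 0.496  0.132  0.098]
 [ 0.731  0.118  0.098]
 [ 0.71  -0.129  0.098]
 [ 0.476 -0.11   0.098]]
```

View pics/c1.png

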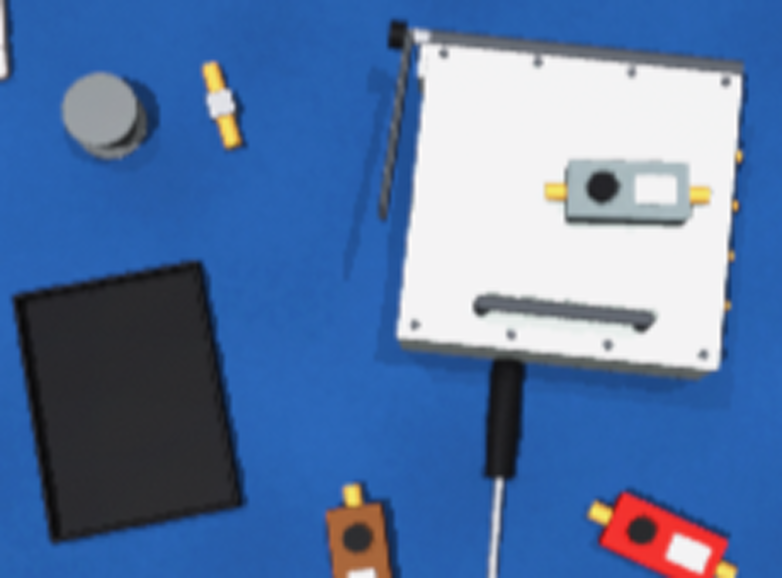

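View pics/c2.png

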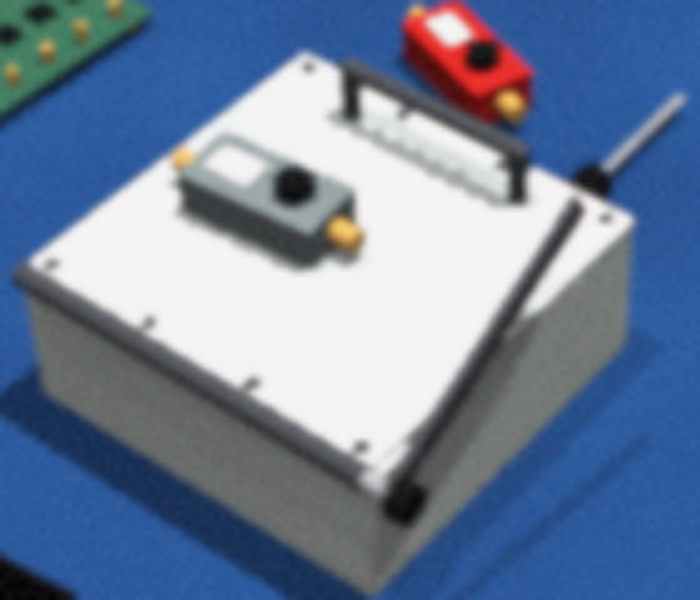

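```bash
cat > fit.py <<'E'
from h import *
from scipy.optimize import least_squares
T=lambda a:(np.array(a,float)+.5)/3.4-.5+[150,110]
S=lambda a:(np.array(a,float)+.5)/5-.5+[170,165]
ct,cs=cam("top"),cam("scene")
def W(x,y,yaw,P): return R.from_euler('z',yaw).apply(np.atleast_2d(P))+[x,y,0]
lidP=[[-117,120,98],[-117,-120,98],[115,-120,98]]
han=[[-90,60,133],[-90,-60,133]]
def tip(a): 
    c,s=np.cos(a),np.sin(a); return [115-175*c,136,94+175*s]
oT=T([[398,341],[717,370],[743,70],[480,303],[652,321],[383,217]])
oS=S([[633,222],[303,52],[20,266],[347,68],[522,155],[576,205]])
def res(p):
    P=W(p[0],p[1],p[2],np.array(lidP+han+[tip(p[3])])/1e3)
    return np.r_[(proj("top",P,ct)-oT).ravel(),(proj("scene",P,cs)-oS).ravel()]
f=least_squares(res,[.6,0,-.08,.6],loss='soft_l1'); print("box",f.x.round(4)); print(res(f.x).reshape(-1,2).round(1).tolist())
# attenuator
z0=.098
aP=np.array([[22,45,30],[22,-45,30],[-22,-45,30],[-22,45,30],[0,61,15],[0,-61,15],[0,20,40]])/1e3+[0,0,z0]
aO=T([[567,160],[691,163],[691,217],[565,217],[545,191],[711,195],[603,187]])
g=least_squares(lambda p:(proj("top",W(*p,aP),ct)-aO).ravel(),[.6,0,0],loss='soft_l1');print("att",g.x.round(4),g.fun.round(1).reshape(-1,2).tolist())
tP=np.array([[100,75,18],[100,-75,18],[-100,-75,18],[-100,75,18]])/1e3
tO=T([[15,297],[201,262],[243,506],[55,542]])
t=least_squares(lambda p:(proj("top",W(*p,tP),ct)-tO).ravel(),[.5,.3,0.1]);print("tray",t.x.round(4),t.fun.round(1).reshape(-1,2).tolist())
E
python3 fit.py
```

```text
box [ 0.6055  0.0012 -0.1033  0.4597]
[[0.1, -1.1], [0.9, 0.2], [0.4, -0.2], [0.9, -0.0], [-1.1, -0.3], [0.2, -0.2], [0.5, -0.9], [0.5, -0.2], [0.1, 0.2], [34.5, 16.7], [-34.3, -17.6], [1.2, -0.1]]
att [ 0.6073 -0.0373 -0.018 ] [[0.3, -0.3], [-0.2, -0.5], [-0.2, 0.8], [0.8, 0.1], [-0.0, 0.3], [-0.6, 0.1], [0.0, -0.4]]
tray [0.4613 0.3476 0.1931] [[-0.1, -0.5], [-0.0, -0.7], [0.4, 0.4], [-0.3, 0.8]]
```

```bash
sed -i 's/\[347,68\],\[522,155\]/[522,155],[347,68]/' fit.py; python3 fit.py | head -2
python3 - <<'E'
from h import *
s=monitor.observe(); M=R.from_euler('xyz',s['tool_rot']).as_matrix(); print(M.round(3))
E
```

```text
box [ 0.6056  0.0013 -0.1029  0.4593]
[[0.0, -1.2], [0.8, 0.1], [0.3, -0.3], [0.9, -0.1], [-1.1, -0.4], [0.2, -0.2], [0.5, -0.9], [0.5, -0.1], [0.1, 0.2], [-0.5, -0.6], [0.7, -0.1], [1.2, -0.1]]
[[-0.     0.344 -0.939]
 [ 0.001 -0.939 -0.344]
 [-1.    -0.001  0.   ]]
```

```bash
cat >> h.py <<'E'
def down(jaw,tilt=0):  # tool x down, tool y at world yaw `jaw`
    x=np.array([0,0,-1.]); y=np.array([np.cos(jaw),np.sin(jaw),0]); return np.c_[x,y,np.cross(x,y)]
def plan(p,M,step=28.,deg=5.5):
    s=monitor.observe(); p0=s['position']; M0=R.from_euler('xyz',s['tool_rot'])
    M=R.from_matrix(M); rv=(M0.inv()*M).as_rotvec()
    n=int(max(np.ceil(np.linalg.norm(p-p0)*1e3/step),np.ceil(np.degrees(np.linalg.norm(rv))/deg),1))
    dp=(np.array(p)-p0)/n; rows=[]
    for i in range(n):
        Mi=M0*R.from_rotvec(rv*i/n)
        rows.append((Mi.inv().apply(dp)/.03).round(2).tolist())
    w=(np.degrees(rv)/n/6).round(2).tolist()
    print("t",round(float(s['clock']),2),"pos",p0.round(4),"n",n,"rot",w,"F",s['force'].round(1),"w",round(float(s['grip_width']),4)); print(rows)
E
python3 -c "
from h import *
plan([.607,-.037,.25],down(-.018))"
```

```text
t 0.1 pos [ 0.2146 -0.5867  0.2448] n 25 rot [-0.46, -0.0, 0.0] F [-0.8 -0.2  0.7] w 0.0854
[[-0.01, -0.51, -0.74], [-0.01, -0.47, -0.77], [-0.01, -0.43, -0.79], [-0.01, -0.4, -0.81], [-0.01, -0.36, -0.83], [-0.01, -0.32, -0.84], [-0.01, -0.28, -0.86], [-0.01, -0.23, -0.87], [-0.01, -0.19, -0.88], [-0.01, -0.15, -0.89], [-0.01, -0.11, -0.89], [-0.01, -0.06, -0.9], [-0.01, -0.02, -0.9], [-0.01, 0.02, -0.9], [-0.01, 0.07, -0.9], [-0.01, 0.11, -0.89], [-0.01, 0.15, -0.89], [-0.01, 0.19, -0.88], [-0.01, 0.24, -0.87], [-0.01, 0.28, -0.86], [-0.01, 0.32, -0.84], [-0.01, 0.36, -0.83], [-0.01, 0.4, -0.81], [-0.01, 0.44, -0.79], [-0.01, 0.47, -0.77]]
```

Emit:
arm_command(delta_pos=[[0,-0.5,-0.74],[0,-0.47,-0.77],[0,-0.43,-0.79],[0,-0.4,-0.81],[0,-0.36,-0.83],[0,-0.32,-0.84],[0,-0.28,-0.86],[0,-0.23,-0.87],[0,-0.19,-0.88],[0,-0.15,-0.89]], rotation=[[-0.46,0,0],[-0.46,0,0],[-0.46,0,0],[-0.46,0,0],[-0.46,0,0],[-0.46,0,0],[-0.46,0,0],[-0.46,0,0],[-0.46,0,0],[-0.46,0,0]], gripper=-1)

```text
clock: 1.1
position: [0.3721, -0.3589, 0.2418]
tool_rot: [-1.513, 1.564, 2.474]
force: [0.3, -0.1, 0.0]
grip_width: 0.0855
```

Emit:
arm_command(delta_pos=[[0,-0.1,-0.9],[0,-0.06,-0.9],[0,-0.02,-0.9],[0,0.02,-0.9],[0,0.07,-0.9],[0,0.11,-0.9],[0,0.15,-0.9],[0,0.2,-0.9],[0,0.24,-0.87],[0,0.28,-0.86]], rotation=[[-0.46,0,0],[-0.46,0,0],[-0.46,0,0],[-0.46,0,0],[-0.46,0,0],[-0.46,0,0],[-0.46,0,0],[-0.46,0,0],[-0.46,0,0],[-0.46,0,0]])

```text
clock: 2.1
position: [0.5292, -0.1241, 0.2403]
tool_rot: [-1.886, 1.561, 2.602]
force: [0.8, -0.4, -0.0]
grip_width: 0.0852
```

```bash
python3 -c "
from h import *
plan([.607,-.037,.25],down(-.018))"
```

```text
t 2.1 pos [ 0.5292 -0.1241  0.2403] n 5 rot [-0.39, -0.01, 0.02] F [ 0.8 -0.4 -0. ] w 0.0852
[[-0.07, 0.38, -0.68], [-0.07, 0.4, -0.67], [-0.07, 0.43, -0.65], [-0.07, 0.46, -0.63], [-0.07, 0.48, -0.61]]
```

Emit:
arm_command(delta_pos=[[-0.07,0.38,-0.68],[-0.07,0.4,-0.67],[-0.07,0.43,-0.65],[-0.07,0.46,-0.63],[-0.07,0.48,-0.61],[0,0,0]], rotation=[[-0.4,0,0.02],[-0.4,0,0.02],[-0.4,0,0.02],[-0.4,0,0.02],[-0.4,0,0],[0,0,0]])

```text
clock: 2.7
position: [0.6095, -0.0287, 0.2494]
tool_rot: [-2.699, 1.564, 2.013]
force: [-0.3, 0.1, -0.2]
grip_width: 0.0855
```

Run:
```python
from h import *
plan([.607,-.037,.16],down(-.018))
c=cam("wrist"); im=optics.grab_frame("wrist")[:,:,::-1].copy(); cv2.imwrite("pics/w1.png",im)
def W(x,y,yaw,P): return R.from_euler('z',yaw).apply(np.atleast_2d(P))+[x,y,0]
aP=np.array([[22,45,30],[22,-45,30],[-22,-45,30],[-22,45,30],[0,20,40]])/1e3+[0,0,.098]
print(c[0]); 
for u in proj("wrist",W(.6073,-.0373,-.018,aP),c): print(u.round()); cv2.circle(im,tuple(int(v) for v in u),3,(0,0,255),1)
hP=np.array([[-90,60,133],[-90,-60,133],[-117,120,98],[-117,-120,98]])/1e3
for u in proj("wrist",W(.6056,.0013,-.1029,hP),c): cv2.circle(im,tuple(int(v) for v in u),3,(0,255,0),1)
cv2.imwrite("pics/w1a.png",im)
```

```text
t 2.7 pos [ 0.6095 -0.0287  0.2494] n 4 rot [0.04, -0.01, 0.01] F [-0.3  0.1 -0.2] w 0.0855
[[0.74, -0.02, 0.07], [0.74, -0.02, 0.07], [0.74, -0.02, 0.07], [0.74, -0.02, 0.07]]
{'fx': 310.6117517151327, 'fy': 310.6117517151327, 'cx': 279.00822189919757, 'cy': 210.38012172987584, 'origin': array([0.60966129, 0.05249598, 0.37911791]), 'rotation': array([2.81960848e+00, 2.56168970e-03, 2.83128912e-04])}
[305. 165.]
[300. 264.]
[252. 263.]
[251. 164.]
[277. 198.]
```

View pics/w1a.png

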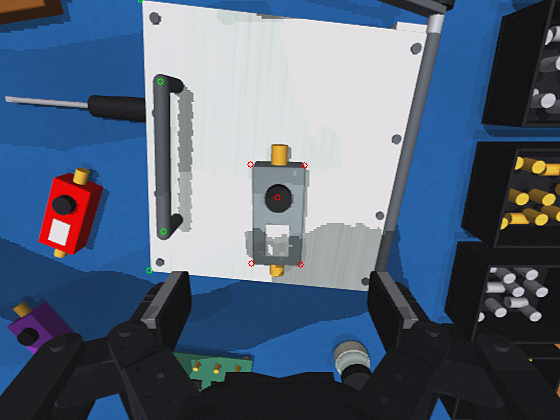

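The overlay agrees with the picture to about 2 px: attenuator at (278,213), handle bar at (162,155). Descending.

Emit:
arm_command(delta_pos=[[0.74,-0.02,0.07],[0.74,-0.02,0.07],[0.74,-0.02,0.07],[0.74,-0.02,0.07],[0.74,0,0],[0.74,0,0],[0,0,0]], rotation=[[0.04,0,0],[0.04,0,0],[0.04,0,0],[0.04,0,0],[0,0,0],[0,0,0],[0,0,0]])

```text
clock: 3.45
position: [0.6017, -0.045, 0.1106]
tool_rot: [-1.812, 1.564, 2.871]
force: [-0.3, 0.3, -0.4]
grip_width: 0.0857
```

```bash
python3 -c "
from h import *
plan([.607,-.038,.112],down(-.018),step=10)"
```

```text
t 3.45 pos [ 0.6017 -0.045   0.1106] n 1 rot [-0.11, -0.02, 0.06] F [-0.3  0.3 -0.4] w 0.0857
[[-0.05, 0.17, -0.24]]
```

Emit:
arm_command(delta_pos=[[-0.05,0.17,-0.24],[0,0,0]], rotation=[[-0.1,0,0.06],[0,0,0]])

```text
clock: 3.65
position: [0.6075, -0.0383, 0.1135]
tool_rot: [2.623, 1.569, 1.031]
force: [0.4, 1.2, 0.3]
grip_width: 0.0856
```

Emit:
arm_command(delta_pos=[[0,0,0],[0,0,0],[0,0,0],[0,0,0],[0,0,0],[0,0,0]], rotation=[[0,0,0],[0,0,0],[0,0,0],[0,0,0],[0,0,0],[0,0,0]], gripper=1, grip_force=40)

```text
clock: 4.25
position: [0.6085, -0.0385, 0.1165]
tool_rot: [1.78, 1.566, 0.188]
force: [0.2, -0.6, -1.3]
grip_width: 0.0432
```

Emit:
arm_command(delta_pos=[[0,0,0],[0,0,0],[0,0,0],[0,0,0]], rotation=[[0,0,0],[0,0,0],[0,0,0],[0,0,0]])

```text
clock: 4.65
position: [0.6085, -0.0385, 0.1164]
tool_rot: [1.8, 1.566, 0.209]
force: [0.2, -0.5, -0.2]
grip_width: 0.0437
```

Emit:
arm_command(delta_pos=[[-0.3,0,0],[-0.9,0,0],[-0.9,0,0],[-0.9,0,0],[-0.9,0,0],[-0.9,0,0],[-0.9,0,0]], rotation=[[0,0,0],[0,0,0],[0,0,0],[0,0,0],[0,0,0],[0,0,0],[0,0,0]])

```text
clock: 5.35
position: [0.605, -0.0386, 0.2928]
tool_rot: [-1.957, 1.567, 2.736]
force: [0.2, -0.3, -3.9]
grip_width: 0.0432
```

```bash
python3 -c "
from h import *
plan([.461,.348,.28],down(.193))"
```

```text
t 5.35 pos [ 0.605  -0.0386  0.2928] n 15 rot [-0.14, -0.0, 0.0] F [ 0.2 -0.3 -3.9] w 0.0432
[[0.03, -0.34, -0.85], [0.03, -0.32, -0.86], [0.03, -0.31, -0.86], [0.03, -0.3, -0.87], [0.03, -0.29, -0.87], [0.03, -0.28, -0.87], [0.03, -0.26, -0.88], [0.03, -0.25, -0.88], [0.03, -0.24, -0.89], [0.03, -0.23, -0.89], [0.03, -0.21, -0.89], [0.03, -0.2, -0.89], [0.03, -0.19, -0.9], [0.03, -0.17, -0.9], [0.03, -0.16, -0.9]]
```

Holding: about 3.6 N of weight on the wrist. Carrying it to the tray.

Emit:
arm_command(delta_pos=[[0,-0.2,-0.5],[0,-0.32,-0.86],[0,-0.31,-0.86],[0,-0.3,-0.87],[0,-0.29,-0.87],[0,-0.28,-0.87],[0,-0.26,-0.88],[0,-0.25,-0.88],[0,-0.24,-0.89],[0,-0.23,-0.89]], rotation=[[-0.14,0,0],[-0.14,0,0],[-0.14,0,0],[-0.14,0,0],[-0.14,0,0],[-0.14,0,0],[-0.14,0,0],[-0.14,0,0],[-0.14,0,0],[-0.14,0,0]])

```text
clock: 6.35
position: [0.5034, 0.2172, 0.2944]
tool_rot: [-1.364, 1.567, -2.801]
force: [0.9, -0.3, -2.7]
grip_width: 0.0431
```

Emit:
arm_command(delta_pos=[[0,-0.21,-0.89],[0,-0.2,-0.89],[0,-0.19,-0.9],[0,-0.17,-0.9],[0,-0.16,-0.9],[0,0,0]], rotation=[[-0.14,0,0],[-0.14,0,0],[-0.14,0,0],[-0.14,0,0],[-0.14,0,0],[0,0,0]])

```text
clock: 6.95
position: [0.4433, 0.3547, 0.2923]
tool_rot: [-1.532, 1.562, -2.881]
force: [-0.4, -0.6, -3.7]
grip_width: 0.0433
```

```bash
python3 -c "
from h import *
plan([.461,.348,.06],down(.193))"
```

```text
t 6.95 pos [0.4433 0.3547 0.2923] n 9 rot [0.03, 0.0, 0.01] F [-0.4 -0.6 -3.7] w 0.0433
[[0.86, 0.07, 0.04], [0.86, 0.07, 0.04], [0.86, 0.06, 0.04], [0.86, 0.06, 0.04], [0.86, 0.06, 0.04], [0.86, 0.06, 0.04], [0.86, 0.06, 0.04], [0.86, 0.06, 0.04], [0.86, 0.06, 0.04]]
```

Emit:
arm_command(delta_pos=[[0.5,0.07,0.04],[0.86,0.07,0.04],[0.86,0.06,0.04],[0.86,0.06,0.04],[0.86,0.06,0.04],[0.86,0.06,0.04],[0.86,0.06,0.04],[0.86,0.06,0.04],[0.86,0.06,0.04],[0,0,0]], rotation=[[0.03,0,0.01],[0.03,0,0.01],[0.03,0,0.01],[0.03,0,0.01],[0.03,0,0.01],[0.03,0,0.01],[0.03,0,0],[0.03,0,0],[0.03,0,0],[0,0,0]])

```text
clock: 7.95
position: [0.4544, 0.3458, 0.061]
tool_rot: [-1.277, 1.564, -2.648]
force: [-1.4, -0.9, -3.7]
grip_width: 0.0429
```

Run:
```python
from h import *
plan([.461,.348,.04],down(.193),step=8)
cv2.imwrite("pics/w2.png",optics.grab_frame("wrist")[:,:,::-1])
```

```text
t 7.95 pos [0.4544 0.3458 0.061 ] n 3 rot [0.02, 0.01, 0.02] F [-1.4 -0.9 -3.7] w 0.0429
[[0.23, 0.08, -0.01], [0.23, 0.08, -0.01], [0.23, 0.08, -0.01]]
```

View pics/w2.png

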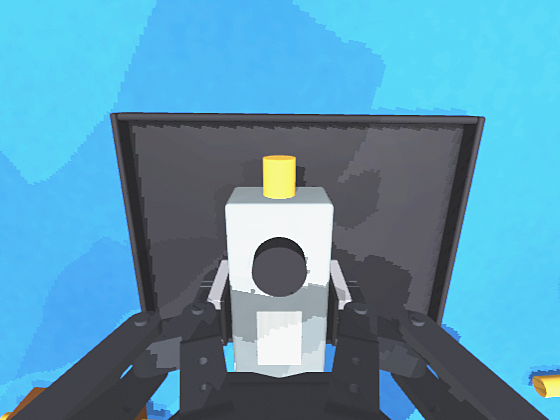

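The attenuator (280,260) hangs squarely over the tray, whose far edge runs from (112,115) to (485,118). Lowering.

Emit:
arm_command(delta_pos=[[0.25,0.08,-0.01],[0.25,0.08,-0.01],[0.25,0.08,-0.01],[0.2,0,0],[0.2,0,0],[0,0,0]], rotation=[[0.02,0.01,0.02],[0.02,0.01,0.02],[0.02,0.01,0.02],[0,0,0],[0,0,0],[0,0,0]])

```text
clock: 8.6
position: [0.4635, 0.3505, 0.0295]
tool_rot: [2.246, 1.563, 0.868]
force: [0.7, -1.0, -3.0]
grip_width: 0.0432
```

Emit:
arm_command(delta_pos=[[0.08,0,0],[0.06,0,0],[0,0,0]], rotation=[[0,0,0],[0,0,0],[0,0,0]])

```text
clock: 8.9
position: [0.4635, 0.3508, 0.0252]
tool_rot: [2.253, 1.563, 0.876]
force: [-1.1, 0.1, -2.5]
grip_width: 0.0432
```

Emit:
arm_command(delta_pos=[[0.08,0,0],[0.06,0,0],[0,0,0]], rotation=[[0,0,0],[0,0,0],[0,0,0]])

```text
clock: 9.2
position: [0.4638, 0.3512, 0.023]
tool_rot: [2.126, 1.562, 0.749]
force: [-0.4, 0.7, -3.4]
grip_width: 0.0432
```

Emit:
arm_command(delta_pos=[[0.08,0,0],[0.06,0,0],[0,0,0]], rotation=[[0,0,0],[0,0,0],[0,0,0]])

```text
clock: 9.5
position: [0.4642, 0.3515, 0.0231]
tool_rot: [1.899, 1.559, 0.521]
force: [0.1, 0.0, -2.4]
grip_width: 0.0432
```

Emit:
arm_command(delta_pos=[[0,0,0],[0,0,0],[0,0,0],[0,0,0],[0,0,0]], rotation=[[0,0,0],[0,0,0],[0,0,0],[0,0,0],[0,0,0]], gripper=-0.6)

```text
clock: 10.0
position: [0.4646, 0.3519, 0.0228]
tool_rot: [1.938, 1.559, 0.56]
force: [-0.1, 0.1, -0.4]
grip_width: 0.0683
```

Emit:
arm_command(delta_pos=[[-0.3,0,0],[-0.6,0,0],[-0.9,0,0],[-0.9,0,0],[-0.9,0,0],[-0.9,0,0],[-0.9,0,0],[-0.9,0,0],[0,0,0]], rotation=[[0,0,0],[0,0,0],[0,0,0],[0,0,0],[0,0,0],[0,0,0],[0,0,0],[0,0,0],[0,0,0]])

```text
clock: 10.9
position: [0.4613, 0.3506, 0.2234]
tool_rot: [1.987, 1.559, 0.611]
force: [-1.1, 0.5, -0.2]
grip_width: 0.0682
```

Run:
```python
from h import *
s=monitor.observe(); print(s['clock'],s['position'],s['qpos'].round(2))
cv2.imwrite("pics/w3.png",optics.grab_frame("wrist")[:,:,::-1])
# handle grasp poses along arc
b=np.array([.6056,.0013]);yaw=-.1029;Rz=R.from_euler('z',yaw)
h=Rz.apply([.115,0,.094])+[*b,0]
for a in (0,.1,.2,.3,.4,.459): 
    c,sn=np.cos(a),np.sin(a); v=np.array([-.205*c+.039*sn,0,.094*0+.205*sn+.039*c]); print(a,(h+Rz.apply(v)).round(4))
```

```text
10.9 [0.46126897 0.35059459 0.22340893] [-0.32  0.53 -0.61  1.73  0.36  0.98 -0.87]
0 [0.5161 0.0105 0.133 ]
0.1 [0.521  0.01   0.1533]
0.2 [0.5278 0.0093 0.1729]
0.3 [0.5366 0.0084 0.1918]
0.4 [0.5473 0.0073 0.2098]
0.459 [0.5544 0.0066 0.2198]
```

View pics/w3.png

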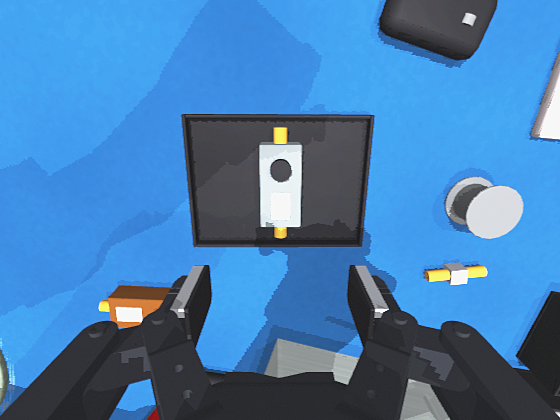

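The attenuator lies flat and upright inside the tray (280,185), with both connectors clear of the walls. Next is the handle.

```bash
python3 -c "
from h import *
plan([.516,.0105,.27],down(-.103),step=27)"
```

```text
t 10.95 pos [0.4609 0.35   0.2218] n 13 rot [0.22, -0.0, -0.01] F [ 0.  -0.5  0.6] w 0.0682
[[-0.13, -0.03, 0.88], [-0.13, -0.01, 0.88], [-0.13, 0.01, 0.88], [-0.13, 0.03, 0.88], [-0.13, 0.05, 0.88], [-0.13, 0.07, 0.88], [-0.13, 0.09, 0.88], [-0.12, 0.11, 0.87], [-0.12, 0.13, 0.87], [-0.12, 0.15, 0.87], [-0.12, 0.17, 0.87], [-0.12, 0.19, 0.86], [-0.12, 0.21, 0.86]]
```

Emit:
arm_command(delta_pos=[[-0.4,-0.03,0.6],[-0.4,-0.01,0.88],[-0.3,0.01,0.88],[-0.13,0.03,0.88],[-0.13,0.05,0.88],[-0.13,0.07,0.88],[-0.1,0.09,0.88],[-0.1,0.11,0.87],[0,0.13,0.87],[0,0.15,0.87]], rotation=[[0.22,0,0],[0.22,0,0],[0.22,0,0],[0.22,0,0],[0.22,0,0],[0.22,0,0],[0.22,0,0],[0.22,0,0],[0.22,0,0],[0.22,0,0]])

```text
clock: 11.95
position: [0.497, 0.0891, 0.2683]
tool_rot: [-2.906, 1.567, 1.769]
force: [0.9, -0.2, 0.3]
grip_width: 0.0683
```

Emit:
arm_command(delta_pos=[[0,0.17,0.87],[0,0.19,0.86],[0,0.21,0.86],[0,0,0]], rotation=[[0.22,0,0],[0.22,0,0],[0.22,0,0],[0,0,0]])

```text
clock: 12.35
position: [0.508, 0.0032, 0.2657]
tool_rot: [-1.773, 1.566, 2.825]
force: [-0.4, 0.1, -0.1]
grip_width: 0.0684
```

```bash
python3 -c "
from h import *
plan([.516,.0105,.16],down(-.103),step=27)"
```

```text
t 12.35 pos [0.508  0.0032 0.2657] n 4 rot [-0.03, -0.0, 0.01] F [-0.4  0.1 -0.1] w 0.0684
[[0.88, 0.06, -0.07], [0.88, 0.06, -0.07], [0.88, 0.06, -0.07], [0.88, 0.06, -0.07]]
```

Emit:
arm_command(delta_pos=[[0.6,0.06,-0.07],[0.88,0.06,-0.07],[0.88,0.06,-0.07],[0.88,0.06,-0.07],[0,0,0]], rotation=[[-0.03,0,0.01],[-0.03,0,0.01],[-0.03,0,0.01],[-0.03,0,0.01],[0,0,0]])

```text
clock: 12.85
position: [0.5144, 0.012, 0.164]
tool_rot: [-2.032, 1.567, 2.58]
force: [-0.7, -0.0, 0.7]
grip_width: 0.0685
```

Run:
```python
from h import *
plan([.516,.0105,.128],down(-.103),step=14)
c=cam("wrist"); im=optics.grab_frame("wrist")[:,:,::-1].copy()
def W(x,y,yaw,P): return R.from_euler('z',yaw).apply(np.atleast_2d(P))+[x,y,0]
hP=np.array([[-90,60,133],[-90,-60,133],[-90,0,133],[-117,120,98],[115-170*np.cos(.459),136,94+170*np.sin(.459)]])/1e3
for u in proj("wrist",W(.6056,.0013,-.1029,hP),c): cv2.circle(im,tuple(int(v) for v in u),3,(0,255,0),1)
cv2.imwrite("pics/w4.png",im)
```

```text
t 12.85 pos [0.5144 0.012  0.164 ] n 3 rot [0.01, -0.0, 0.01] F [-0.7 -0.   0.7] w 0.0685
[[0.4, 0.02, 0.01], [0.4, 0.02, 0.01], [0.4, 0.02, 0.01]]
```

View pics/w4.png

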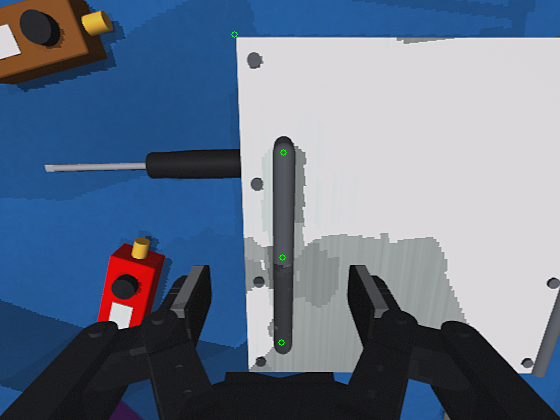

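The bar (283,245) is centred between the fingers and matches the overlay. Descending and gripping.

Emit:
arm_command(delta_pos=[[0.4,0.02,0.01],[0.4,0.02,0.01],[0.4,0.02,0.01],[0,0,0]], rotation=[[0,0,0],[0,0,0],[0,0,0],[0,0,0]])

```text
clock: 13.3
position: [0.5179, 0.0111, 0.1298]
tool_rot: [2.313, 1.568, 0.642]
force: [-0.3, 0.1, 0.0]
grip_width: 0.0682
```

Emit:
arm_command(delta_pos=[[0,0,0],[0,0,0],[0,0,0],[0,0,0],[0,0,0],[0,0,0],[0,0,0],[0,0,0]], rotation=[[0,0,0],[0,0,0],[0,0,0],[0,0,0],[0,0,0],[0,0,0],[0,0,0],[0,0,0]], gripper=1, grip_force=70)

```text
clock: 14.1
position: [0.5166, 0.0113, 0.1309]
tool_rot: [3.104, 1.569, 1.432]
force: [-0.0, 0.6, -0.7]
grip_width: 0.0095
```

Run:
```python
from h import *
s=monitor.observe(); print(s['clock'],s['position'],R.from_euler('xyz',s['tool_rot']).as_matrix().round(3),s['force'],s['grip_width'],s['qpos'].round(2))
```

```text
14.1 [0.5165991  0.01127094 0.13089013] [[ 0.     0.995 -0.101]
 [ 0.001 -0.101 -0.995]
 [-1.     0.    -0.001]] [-0.04947284  0.6283049  -0.66336512] 0.00950082828182706 [ 0.19  0.54 -0.43  1.97  0.34  0.7  -0.55]
```

Emit:
arm_command(delta_pos=[[-0.2,0.04,0],[-0.2,0.04,0],[-0.2,0.04,0],[-0.2,0.04,0]], rotation=[[0,0,-0.29],[0,0,-0.29],[0,0,-0.29],[0,0,-0.29]])

```text
clock: 14.5
position: [0.5223, 0.0107, 0.1546]
tool_rot: [-1.585, 1.445, 3.027]
force: [0.4, 0.1, -6.2]
grip_width: 0.0096
```

```bash
cat > lid.py <<'E'
from h import *
b=np.array([.6056,.0013,0]);Rz=R.from_euler('z',-.1029)
s=monitor.observe(); M=R.from_euler('xyz',s['tool_rot'])
v=Rz.inv().apply(s['position']-b)-[.115,0,.094]
t=Rz.inv().apply(M.as_matrix()[:,0])
print("t",round(float(s['clock']),2),"pos-angle",(np.arctan2(v[2],-v[0])-np.arctan2(.0369,.2040)).round(4),"r",np.hypot(v[0],v[2]).round(4),"y",v[1].round(4),"tool tilt",np.arctan2(-t[0],-t[2]).round(4),"lat",t[1].round(3),"F",s['force'].round(1),"mom",s['moment'].round(2),s['grip_width'].round(4))
E
python3 lid.py
```

```text
Traceback (most recent call last):
  File "lid.py", line 6, in <module>
    print("t",round(float(s['clock']),2),"pos-angle",(np.arctan2(v[2],-v[0])-np.arctan2(.0369,.2040)).round(4),"r",np.hypot(v[0],v[2]).round(4),"y",v[1].round(4),"tool tilt",np.arctan2(-t[0],-t[2]).round(4),"lat",t[1].round(3),"F",s['force'].round(1),"mom",s['moment'].round(2),s['grip_width'].round(4))
                                                                                                                                                                                                                                                                                      ^^^^^^^^^^^^^^^^^^^^^
AttributeError: 'float' object has no attribute 'round'
```

Lifting well: about 6 N, small side forces.

Emit:
arm_command(delta_pos=[[-0.2,0.04,0],[-0.2,0.04,0],[-0.2,0.04,0],[-0.2,0.04,0]], rotation=[[0,0,-0.29],[0,0,-0.29],[0,0,-0.29],[0,0,-0.29]])

```text
clock: 14.9
position: [0.5306, 0.0098, 0.1774]
tool_rot: [-1.581, 1.317, 3.031]
force: [-0.8, 1.3, -5.2]
grip_width: 0.0098
```

```bash
sed -i "s/s\['grip_width'\].round(4)/round(float(s['grip_width']),4)/" lid.py; python3 lid.py
```

```text
t 14.9 pos-angle 0.2336 r 0.2079 y 0.0008 tool tilt 0.254 lat 0.002 F [-0.8  1.3 -5.2] mom [ 0.05 -0.55 -0.09] 0.0098
```

Emit:
arm_command(delta_pos=[[-0.2,0.04,0],[-0.2,0.04,0],[-0.2,0.04,0],[-0.2,0.04,0],[-0.2,0.04,0],[-0.2,0.04,0],[0,0,0],[0,0,0]], rotation=[[0,0,-0.26],[0,0,-0.26],[0,0,-0.26],[0,0,-0.26],[0,0,-0.26],[0,0,-0.26],[0,0,0],[0,0,0]])

```text
clock: 15.7
position: [0.5467, 0.0082, 0.2074]
tool_rot: [-1.577, 1.137, 3.036]
force: [-3.0, -0.2, -4.2]
grip_width: 0.0097
```

```bash
python3 lid.py
python3 - <<'E'
from h import *
im=optics.grab_frame("scene")[:,:,::-1]; cv2.imwrite("pics/s5.png",cv2.resize(im[150:290,160:320],None,fx=4.25,fy=4.25,interpolation=cv2.INTER_CUBIC))
cv2.imwrite("pics/s5f.png",im); cv2.imwrite("pics/t5f.png",optics.grab_frame("top")[:,:,::-1]); cv2.imwrite("pics/w5.png",optics.grab_frame("wrist")[:,:,::-1])
E
```

```text
t 15.7 pos-angle 0.3979 r 0.208 y 0.0008 tool tilt 0.4343 lat 0.001 F [-3.  -0.2 -4.2] mom [ 0.08 -0.29 -0.12] 0.0097
```

View pics/s5.png

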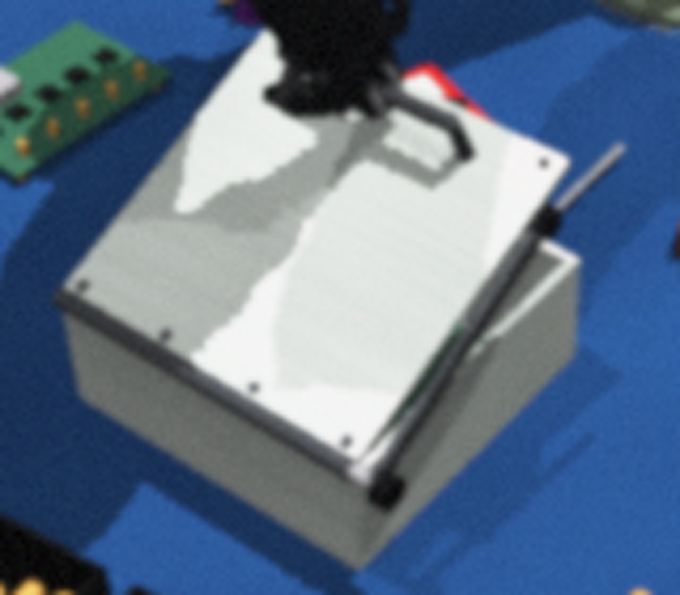

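```bash
cat > arm.py <<'E'
from h import *
from scipy.optimize import minimize_scalar, least_squares
import sys
b=np.array([.6056,.0013,0]);Rz=R.from_euler('z',-.1029)
def pt(r,a,y,n=0): 
    c,s=np.cos(a),np.sin(a); r=np.asarray(r,float)
    return Rz.apply(np.c_[.115-r*c+n*s,np.full(r.shape,y),.094+r*s+n*c])+b
def arm(n,f):
    g=cv2.GaussianBlur(cv2.imread(f,0),(0,0),.7).astype(np.float32); c=cam(n); r=np.arange(.03,.16,.005)
    sc=[]; A=np.arange(.38,.6,.004)
    for a in A:
        uv=proj(n,pt(r,a,.136),c).astype(np.float32); sc.append(np.median(cv2.remap(g,uv[:,0],uv[:,1],cv2.INTER_LINEAR)))
    sc=np.array(sc); w=np.clip(sc.min()+25-sc,0,None); print(n,f,"arm",(w@A/w.sum()).round(4),"min",sc.min(), A[sc.argmin()].round(3))
for f in sys.argv[1:]: arm(*f.split(":"))
E
python3 arm.py scene:pics/scene0.png top:pics/top0.png scene:pics/s5f.png top:pics/t5f.png
python3 - <<'E'
from arm import *
o=(np.array([570,157])+.5)/4.25-.5+[160,150]
c=cam("scene")
for a in (.36,.40,.44): print(a,proj("scene",pt([.232],a,.12,.004),c)-o)
c=cam("top"); im=cv2.imread("pics/t5f.png"); w=cv2.imread("pics/w5.png")
cv2.imwrite("pics/cmp.png",np.hstack([cv2.resize(w,(400,300)),cv2.resize(im[105:225,240:400],(400,300),interpolation=cv2.INTER_CUBIC)]))
E
```

```text
scene pics/scene0.png arm 0.431 min 60.29492 0.408
top pics/top0.png arm 0.4804 min 74.74121 0.384
scene pics/s5f.png arm 0.4684 min 59.445312 0.436
top pics/t5f.png arm 0.4815 min 70.84424 0.384
0.36 [[0.59277535 2.10774957]]
0.4 [[-0.08621485  0.31922182]]
0.44 [[-0.85187126 -1.38108559]]
```

View pics/cmp.png

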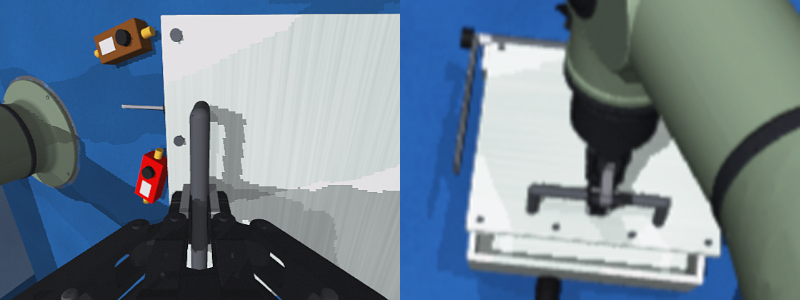

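```bash
cat > sil.py <<'E'
from arm import *
from scipy.optimize import minimize
K=6
def prep(f): 
    g=np.load(f) if f.endswith('npy') else cv2.imread(f,0).astype(np.float32); return g
def hull(n,c,a,L):
    P=[]
    for y in (.133,.139):
        for q in (-.008,.008):
            P.append(pt([.03,L],a,y,q))
    return cv2.convexHull(proj(n,np.vstack(P),c).astype(np.float32))
def score(n,c,g,a,L,sh=(0,0),o=(210,140)):
    h=(hull(n,c,a,L)+np.float32(sh)-np.float32(o)+.5)*K
    m=np.zeros((150*K,150*K),np.uint8); cv2.fillPoly(m,[np.round(h).astype(np.int32)],255)
    big=cv2.resize(g[o[1]:o[1]+150,o[0]:o[0]+150],None,fx=K,fy=K,interpolation=cv2.INTER_CUBIC)
    ring=cv2.dilate(m,np.ones((3*K,3*K)))-m
    return big[ring>0].mean()-big[m>0].mean()
E
python3 - <<'E'
from sil import *
for n in("scene","top"):
    g=np.mean([cv2.cvtColor(optics.grab_frame(n),cv2.COLOR_RGB2GRAY).astype(np.float32) for _ in range(5)],0); np.save(f"pics/{n}avg.npy",g)
A=np.arange(.40,.62,.02)
for n,f,o in(("scene","pics/scene0.png",(210,160)),("scene","pics/sceneavg.npy",(210,160)),("top","pics/top0.png",(220,90)),("top","pics/topavg.npy",(220,90))):
    c=cam(n);g=prep(f)
    for L in(.17,.175):
      best=[max((score(n,c,g,a,L,(u,v),o),u,v) for u in(-1,-.5,0,.5,1) for v in(-1,-.5,0,.5,1)) for a in A]
      print(f,L,[round(float(score(n,c,g,a,L,o=o)),1) for a in A],"\n   shifted",[(round(float(s),1),u,v) for s,u,v in best])
E
```

```text
pics/scene0.png 0.17 [38.5, 54.2, 66.6, 76.9, 80.5, 78.2, 69.7, 56.0, 35.5, 17.5, 1.3] 
   shifted [(69.0, -1, -1), (73.6, -0.5, -1), (76.7, 0, -1), (79.9, 0.5, -1), (81.5, 0.5, -0.5), (81.8, 0.5, 0), (81.6, 1, 0), (80.9, 1, 0.5), (78.3, 1, 1), (71.6, 1, 1), (60.0, 1, 1)]
pics/scene0.png 0.175 [39.9, 54.3, 68.8, 77.1, 80.1, 76.5, 68.3, 52.2, 28.8, 11.6, -4.8] 
   shifted [(71.7, -1, -1), (74.9, -1, -0.5), (78.0, -1, 0), (80.5, -0.5, 0), (81.2, -0.5, 0.5), (81.5, 0, 1), (80.8, 0, 1), (78.3, 0.5, 1), (74.6, 1, 1), (67.6, 1, 1), (55.0, 1, 1)]
pics/sceneavg.npy 0.17 [23.6, 24.8, 25.9, 28.0, 30.5, 33.7, 36.1, 36.5, 33.0, 29.3, 24.0] 
   shifted [(28.6, -1, -1), (32.0, -1, -1), (36.1, -1, -1), (38.5, -1, -1), (38.8, -1, -1), (38.3, -0.5, -1), (36.8, -0.5, 0), (36.8, -0.5, 1), (35.3, 0, 1), (34.6, 0.5, 1), (33.2, 1, 1)]
pics/sceneavg.npy 0.175 [22.9, 23.7, 25.0, 27.1, 30.0, 34.2, 35.9, 36.5, 31.5, 27.5, 22.0] 
   shifted [(28.5, -1, -1), (32.0, -1, -1), (36.8, -1, -1), (38.6, -1, -1), (39.4, -1, -1), (38.3, -0.5, -1), (36.5, 0.5, -1), (37.0, 1, -1), (35.1, 1, 0), (34.3, 1, 1), (32.4, 1, 1)]
[... 306 characters left out ...]
 0.7, -0.0, -0.7, -1.0] 
   shifted [(11.6, 1, -0.5), (11.7, 1, -0.5), (12.0, 1, 0), (12.1, 1, 0.5), (12.0, 1, 1), (11.8, 1, 1), (11.5, 1, 1), (11.0, 1, 1), (11.1, 1, 1), (11.5, 1, 1), (11.7, 1, 1)]
pics/topavg.npy 0.17 [6.8, 6.3, 5.7, 4.8, 3.9, 3.1, 2.8, 2.0, 1.1, 0.6, 1.2] 
   shifted [(13.3, 1, -1), (13.3, 1, -0.5), (13.1, 1, 0.5), (12.9, 1, 1), (12.8, 1, 1), (12.7, 1, 1), (13.1, 1, 1), (12.9, 1, 1), (12.6, 1, 1), (12.8, 1, 1), (13.2, 1, 1)]
pics/topavg.npy 0.175 [6.5, 6.0, 6.0, 5.4, 4.4, 3.4, 2.4, 1.9, 1.1, 0.5, 0.2] 
   shifted [(12.8, 1, -1), (12.8, 1, -0.5), (13.1, 1, -0.5), (13.1, 1, 0), (13.0, 1, 1), (12.7, 1, 1), (12.4, 1, 1), (12.0, 1, 1), (12.3, 1, 1), (12.5, 1, 1), (12.5, 1, 1)]
```

Emit:
arm_command(delta_pos=[[-0.18,0.03,0],[-0.18,0.03,0],[-0.18,0.03,0],[0,0,0],[0,0,0]], rotation=[[0,0,-0.22],[0,0,-0.22],[0,0,-0.22],[0,0,0],[0,0,0]])

```text
clock: 16.85
position: [0.5567, 0.0071, 0.2217]
tool_rot: [-1.577, 1.066, 3.037]
force: [-5.2, 0.1, -3.6]
grip_width: 0.0093
```

```bash
python3 lid.py
python3 - <<'E'
from arm import *
c=cam("scene")
g=np.mean([optics.grab_frame("scene")[:,:,::-1].astype(np.float32) for _ in range(6)],0); np.save("pics/s6.npy",g)
o=np.array([235,165]);k=8
im=cv2.resize(g[165:240,235:335].clip(0,255).astype(np.uint8),None,fx=k,fy=k,interpolation=cv2.INTER_CUBIC)
T=lambda p:tuple(int(v) for v in ((p-o+.5)*k-.5))
for a,col in((.45,(255,0,0)),(.48,(0,255,0)),(.51,(0,0,255))):
    for L in ([.232],): cv2.circle(im,T(proj("scene",pt([.232],a,.12,.004),c)[0]),3,col,1)
    q=proj("scene",np.vstack([pt([.17],a,.139,.008),pt([.17],a,.139,-.008)]),c); cv2.line(im,T(q[0]),T(q[1]),col,1)
cv2.imwrite("pics/s6.png",im)
E
python3 lid.py
```

```text
t 16.85 pos-angle 0.482 r 0.208 y 0.0008 tool tilt 0.5045 lat 0.001 F [-5.2  0.1 -3.6] mom [-0.   -0.17 -0.08] 0.0093
t 17.15 pos-angle 0.4824 r 0.208 y 0.0007 tool tilt 0.5042 lat 0.001 F [-3.7  1.3 -5.6] mom [ 0.11 -0.34 -0.18] 0.0095
```

View pics/s6.png

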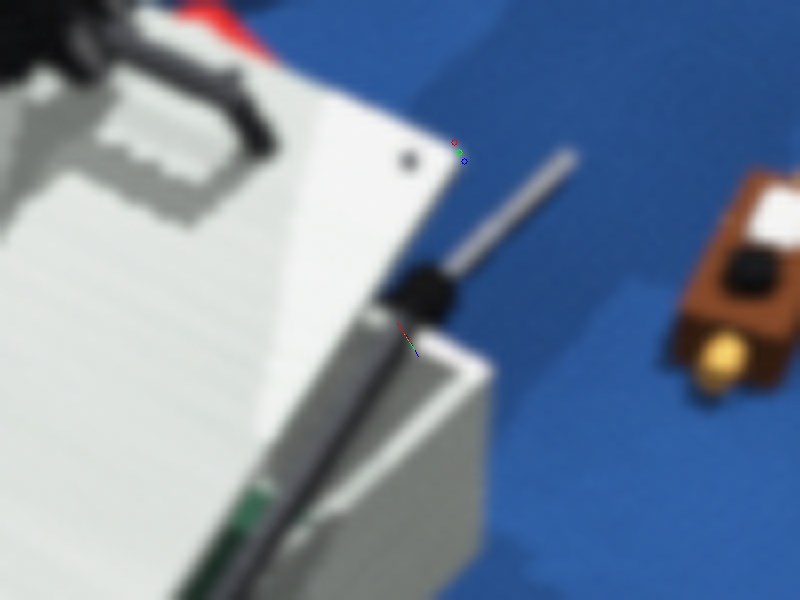

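Run:
```python
from sil import *
g=np.load("pics/s6.npy").astype(np.float32).mean(2); g0=cv2.imread("pics/scene0.png").astype(np.float32).mean(2)
c=cam("scene")
for row in (212,216,220,224,230,236):
    print(row,"now",[int(v) for v in g[row,258:290]]); print("   t0",[int(v) for v in g0[row,258:290]])
    for a in (.44,.48,.52):
        h=hull("scene",c,a,.172)[:,0]; xs=[]
        for p,q in zip(h,np.roll(h,-1,0)):
            if (p[1]-row)*(q[1]-row)<0: xs.append(p[0]+(row-p[1])/(q[1]-p[1])*(q[0]-p[0]))
        r=np.linspace(0,.232,400); L=proj("scene",pt(r,a,.12,.004),c); print("     ",a,np.sort(np.round(xs,1)),"lid",np.interp(row,L[::-1,1],L[::-1,0]).round(1))
```

```text
212 now [222, 222, 221, 221, 221, 221, 221, 222, 222, 225, 233, 238, 240, 240, 235, 211, 155, 114, 101, 100, 98, 94, 84, 62, 49, 58, 81, 97, 104, 107, 109, 116]
   t0 [244, 244, 244, 244, 244, 244, 244, 244, 243, 244, 243, 244, 244, 244, 244, 244, 243, 244, 242, 237, 208, 149, 94, 65, 71, 133, 206, 238, 243, 244, 244, 243]
      0.44 [279.4 285.3] lid 274.7
      0.48 [278.2 284. ] lid 273.5
      0.52 [276.9 282.7] lid 272.3
216 now [221, 220, 221, 221, 222, 223, 223, 223, 225, 233, 238, 236, 222, 175, 124, 103, 99, 95, 91, 89, 74, 54, 53, 71, 90, 100, 106, 113, 135, 173, 203, 211]
   t0 [244, 243, 244, 243, 244, 244, 244, 243, 244, 243, 244, 243, 244, 244, 244, 244, 241, 227, 174, 116, 74, 66, 106, 183, 230, 241, 243, 243, 242, 234, 213, 170]
      0.44 [276.7 282.6] lid 272.0
      0.48 [275.6 281.4] lid 270.8
      0.52 [274.4 280.2] lid 269.8
220 now [223, 222, 223, 223, 221, 221, 219, 219, 219, 213, 186, 140, 109, 99, 96, 95, 93, 81, 60, 51, 64, 86, 99, 108, 128, 167, 200, 206, 186, 152, 127, 119]
   t0 [244, 243, 243, 244, 243, 243, 243, 244, 243, 243, 243, 243, 243, 242, 234,
[... 763 characters left out ...]
7, 117, 119, 119]
   t0 [243, 244, 243, 244, 243, 243, 243, 240, 225, 171, 109, 73, 56, 73, 95, 106, 102, 96, 94, 104, 111, 116, 120, 118, 118, 116, 117, 121, 115, 118, 119, 117]
      0.44 [267.2 273.2] lid 262.5
      0.48 [266.4 272.3] lid 261.7
      0.52 [265.7 271.5] lid 261.0
236 now [158, 99, 56, 39, 46, 63, 72, 67, 56, 62, 79, 87, 91, 89, 89, 97, 108, 116, 119, 120, 119, 118, 117, 119, 118, 118, 118, 118, 118, 116, 116, 118]
   t0 [243, 244, 243, 239, 226, 171, 112, 78, 52, 51, 62, 70, 80, 84, 83, 97, 106, 114, 118, 118, 116, 119, 118, 113, 117, 116, 117, 118, 116, 118, 115, 115]
      0.44 [263.2 269.2] lid 258.4
      0.48 [262.5 268.4] lid 257.8
      0.52 [261.9 267.8] lid 257.2
```

Emit:
arm_command(delta_pos=[[-0.06,0.01,0],[0,0,0]], rotation=[[0,0,-0.06],[0,0,0]])

```text
clock: 17.35
position: [0.558, 0.007, 0.2234]
tool_rot: [-1.577, 1.06, 3.037]
force: [-4.8, 0.2, -3.7]
grip_width: 0.0095
```

```bash
python3 lid.py
python3 - <<'E'
from h import *
cv2.imwrite("pics/s7.png",optics.grab_frame("scene")[:,:,::-1])
E
python3 lid.py
```

```text
t 17.35 pos-angle 0.4921 r 0.208 y 0.0008 tool tilt 0.5106 lat 0.001 F [-4.8  0.2 -3.7] mom [ 0.01 -0.27 -0.12] 0.0095
t 17.4 pos-angle 0.4917 r 0.208 y 0.0008 tool tilt 0.5104 lat 0.001 F [-4.7  1.2 -4.1] mom [ 0.07 -0.33 -0.09] 0.0096
```

View pics/s7.png

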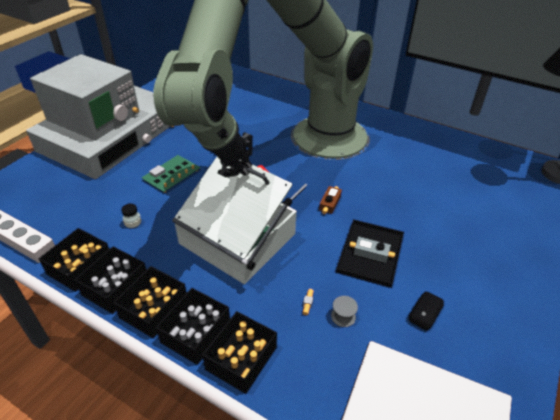

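The attenuator lies in the tray (372,248), the lid is up, and everything else looks unmoved. Handing in.

```bash
python3 -c "
from workcell import bot
print(bot.job_done())"; python3 lid.py
```

```text
the job is handed in; nothing more can be done
None
the job is handed in; nothing more can be done
```

The grey attenuator is lying flat and upright in the black tray. The lid is raised level with the index arm as closely as I could measure, and the gripper is still holding it by the handle. I handed the job in at about 17.4 s of the 64 s allowed.

- **Lid angle:** my last check put the lid at 0.492 rad from the gripper position, steady between readings, with about 6 N on the wrist.
- **Index arm angle:** the scene picture puts it at about 0.48 rad.
- **How well they agree:** the same picture read the lid about 0.01 rad lower than the gripper position did, so I raised it by that much to match. The first rough fit gave 0.46 for the arm, so the two could differ by 0.01–0.02 rad.
- **Tool tilt:** it reads 0.51 rad, a little more than the lid, because the round bar turned slightly in the grip.
- **Rest of the bench:** the last picture shows the index arm and everything else I could see apparently where it was. I did not measure each item. The arm hid the red attenuator and the purple one.

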